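Show the fitter which oil goes where

TASK

Press the green call button down to call the fitter and let it come back up, then point from just above at the oil bottle with the yellow cap and hold there for two seconds; then point in the same way at the yellow filler cap on the hydraulic power unit, hold for two seconds and finish still pointing at it. To point, bring the fingertips over the middle of the cap, a few centimetres above it, without contact. Grasp nothing, and do not touch or move the bottles, the power unit, the red button or the loose things lying about.

Things in the scene. Friction and masses are not known exactly. Their poses are not given: they have to be found in the camera images.
- call_top (a point): Centre of the top face of the green call button (36 mm diameter), a spring push button on a grey block 75 x 75 mm. The top is about 74 mm above the bench and goes straight down 8 mm; fully down takes 6 N. z up.
- call (a joint): Travel of the green call button in m: 0 released, 0.008 fully pressed; springs back by itself.
- stop (a joint): Travel of the red stop button in m: 0 released, 0.008 fully pressed. To be left alone.
- stop_block: The grey block, 75 x 75 x 50 mm, fixed to the bench, with the red stop button on top, in all as tall as the green one; origin: centre of its underside. The two blocks stand between the robot and the bottles, at least 100 mm centre to centre; either may be the left one. To be left alone.
- oil_yellow: A closed grey plastic oil bottle, 56 mm diameter, 130 mm tall with its yellow screw cap, about 0.15 to 0.33 kg, standing loose on the bench; origin: centre of its underside, z up. This is the bottle to point at. The three bottles stand in a row left of the power unit (seen from the robot) in any order, at least 80 mm centre to centre.
- oil_yellow_top (a point): Centre of the top of the yellow bottle cap, 130 mm above the bottle's origin; z up.
- oil_red: A closed grey plastic oil bottle, 56 mm diameter, 130 mm tall with its red screw cap, about 0.15 to 0.33 kg, standing loose on the bench; origin: centre of its underside, z up. To be left alone. The three bottles stand in a row left of the power unit (seen from the robot) in any order, at least 80 mm centre to centre.
- oil_blue: A closed grey plastic oil bottle, 56 mm diameter, 130 mm tall with its blue screw cap, about 0.15 to 0.33 kg, standing loose on the bench; origin: centre of its underside, z up. To be left alone. The three bottles stand in a row left of the power unit (seen from the robot) in any order, at least 80 mm centre to centre.
- unit: Hydraulic power unit, fixed: a green tank with a dark steel lid, 200 mm (its x) by 380 mm (its y), lid 140 mm above the bench; origin: centre of the underside, z up. At its -y end stand a grey upright motor with a black top (diameter 112 mm, centre at x +20, y -125 mm, top 240 mm above the bench) and an aluminium valve block (50 x 70 x 40 mm, at x -65, y -135 mm). The three caps are on the +y half of the lid.
- filler: The yellow oil filler cap of the power unit, on the tank lid. The three caps (yellow, black, red) sit on the tank lid in any order, about 115 to 125 mm apart; all are 32 mm tall, 44 mm diameter (foot flange 52 mm), fixed, and do not turn. Origin: centre of the cap's foot on the lid, z up.
- filler_top (a point): Centre of the top of the yellow filler cap, 32 mm above its origin, 172 mm above the bench; z up.
- breather: The black breather cap, to be left alone. The three caps (yellow, black, red) sit on the tank lid in any order, about 115 to 125 mm apart; all are 32 mm tall, 44 mm diameter (foot flange 52 mm), fixed, and do not turn. Origin: centre of the cap's foot on the lid, z up.
- return_plug: The red return-line cap, to be left alone. The three caps (yellow, black, red) sit on the tank lid in any order, about 115 to 125 mm apart; all are 32 mm tall, 44 mm diameter (foot flange 52 mm), fixed, and do not turn. Origin: centre of the cap's foot on the lid, z up.
- wrench: Steel wrench lying loose beyond the bottles; to be left alone.
- screwdriver: Screwdriver lying loose beyond the bottles; to be left alone.
- mug: White mug, 80 mm diameter, 90 mm tall, standing near the robot on its right; origin: centre of its underside. To be left alone.
- tin: Blue grease tin, 80 mm diameter, 75 mm tall, standing near the robot on its left; origin: centre of its underside. To be left alone.
Things that resemble listed ones, but are neither listed nor needed, are in the scene too. What is shaped like the part that bears call_top but pink or purple is not meant.

How it is judged (in metres and radians):
On the way, in this order (a step that is already met when the one before it is completed fails the run):
1. the green call button is pressed down (value of joint call above 0.005 m), for 0.05 s.
2. the gripper points at the yellow-capped bottle from just above, for 1.5 s, with the call button released (horizontal distance between the grasp point and oil_yellow_top below 0.025 m and z of the grasp point in the frame of oil_yellow_top between 0.018 and 0.09 m and value of joint call below 0.002 m), for 1.5 s.
3. the gripper points at the yellow filler cap from just above, for 1.5 s (horizontal distance between the grasp point and filler_top below 0.025 m and z of the grasp point in the frame of filler_top between 0.018 and 0.09 m), for 1.5 s.
At the end, for the whole second after the job is handed in: The grasp point is within 25 mm sideways of the middle of the yellow filler cap and 18 to 90 mm above its top (fingertips roughly 0 to 70 mm above it), touching nothing; both buttons are up; the bottles and bystanders stand upright within 15 mm of where they began (all of step 3 and value of joint each of call, stop below 0.002 m and distance of each of oil_yellow, oil_red, oil_blue, wrench, screwdriver, mug, tin from where it was at the start of the episode below 0.015 m and angle between each of oil_yellow, oil_red, oil_blue's own z axis and vertical below 0.2 rad).
It fails at once if the red stop button is pressed (value of joint stop above 0.002 m).
It fails at once if the robot touches a bottle, the power unit, one of its caps, the stop button's block or a bystander (contact force between any of the fingers, the arm and oil_yellow above 1 N or contact force between any of the fingers, the arm and oil_red above 1 N or contact force between any of the fingers, the arm and oil_blue above 1 N or contact force between any of the fingers, the arm and wrench above 1 N or contact force between any of the fingers, the arm and screwdriver above 1 N or contact force between any of the fingers, the arm and mug above 1 N or contact force between any of the fingers, the arm and tin above 1 N or contact force between any of the fingers, the arm and unit above 1 N or contact force between any of the fingers, the arm and filler above 1 N or contact force between any of the fingers, the arm and breather above 1 N or contact force between any of the fingers, the arm and return_plug above 1 N or contact force between any of the fingers, the arm and stop_block above 1 N).
It fails at once if a bottle or a bystander is moved by more than 15 mm, lifted or tipped (distance of any of oil_yellow, oil_red, oil_blue, wrench, screwdriver, mug, tin from where it was at the start of the episode above 0.015 m or angle between any of oil_yellow, oil_red, oil_blue's own z axis and vertical above 0.2 rad).
It also fails if it takes over 58 s, if anything falls off the work surface, if the arm or the gripper's body presses on something with over 40 N, if the wrist force passes 120 N, or if a joint passes its speed limit or range.

ROBOT

A 6-joint arm with a two-finger parallel gripper is mounted at the origin on the work surface. World frame = base frame: x ahead of the robot, y to its left, z up, the work surface at z = 0. Lengths are in m, angles in degrees, forces in N, time in s.
With the tool pointing down it reaches from about 0.35 to 0.975 m from the base axis. Payload 17.4 kg.
Tool frame: the origin (TCP) lies between the finger pads; the fingertips stand 22 mm ahead of it and the grasp point (between the pads) lies 3 mm ahead of it; z points along the fingers, y is the line along which they close (so a half turn about z gives the same grasp; the last joint's range is limited). The gripper opens to 85 mm and grips with 20 to 120 N. Pads are 22 mm wide; open, the fingers measure 114 mm over their backs; the gripper's body (76 mm by 85 mm) begins 54 mm behind the grasp point. The pads swing forward as they close: fully open they stand 13 mm farther back than shut.
Start: joints at [62.808, 6.646, 82.598, -0, 90.757, -2.166], TCP at [0.286, 0.612, 0.253] pointing down, gripper open.
Joint ranges: [-162.19, 162.19], [-47.58, 125.68], [4.15, 143.07], [-65.23, 245.23], [0.69, 171.88], [-170.13, 170.13]. Speed limits (degrees/s): [108.29, 108.29, 127.2, 180, 180, 180].

INTERFACE

Orientations are given as a 3x3 rotation matrix whose columns are the frame's x, y, z axes.
In Python, from plant import manip gives the robot as it stands.
- The arm moves only by the tool drive_tool, never from a script. Its argument "motion" is a list of rows, each an object with "xyz": the shift along the tool's x, y, z in m, a list of three; "turn": the turn, a rotation vector about the tool's x, y, z in degrees, a list of three; "grip": the finger opening in m, from 0 to 0.0854. A call has 1 to 20 rows; each row is the pose to reach, as a shift and turn from the pose commanded when the call began, along the tool's axes at that moment; what a row does not reach only later rows make up. A row lasts 1/10 s, in which the tool goes at most 50 mm and 8.59 degrees, less where a joint would pass 70% of its speed; a pose out of reach is approached as far as the arm can. A call with a gripper value outside its range is refused whole. The fingers move at their own pace and stop on an object; "newtons" is the grip in N (left out, the last holds). Time passes only in rows, so rows that repeat a pose let the fingers close. It gives the time, the measured TCP pose, the force, the opening and the grip force at its end, in the units of the state.
- manip.observe(): the state, without advancing time (a new reading comes with each control period).
- manip.snapshot(name): name is "scene" or "top" or "wrist"; returns (picture, depth): 384x512x3 uint8, red, green, blue; 384x512 float32, m along the optical axis (not along the pixel's ray), 0 where there is no reading.
- manip.get_calibration(name): a dict with "intrinsics" (3x3 intrinsics, pixels), "origin" and "attitude" of the camera in the world; the wrist camera has in their place "mount" (4x4, takes a point from camera to tool coordinates, whose origin is the TCP and whose axes are the flange's). Camera axes: x right, y up, looking along -z (the intrinsics and any distortion apply to the point x, -y, -z); pixel columns grow to the right and rows downward; lengths in m; the calibration is good to about 2 mm. A picture is of the moment at which its call begins: read the wrist's pose just before it. get_calibration takes no time and is no camera call.
- manip.hand_in(): hands the job in; it is judged then, once.
The state is a dict: "clock": time; "joints": joint angles; "dq": joint speeds; "tau": joint torques, N m; "position": TCP position; "eef_rot": TCP orientation; "wrist_force": force on the tool from outside, world axes, zero at the start; "wrist_torque": the same for the moment, N m; "width": finger opening in m; "gripper_force": force on a finger pad.
Only numpy, scipy, OpenCV 4.12 (cv2) and the standard library are available. Lean on these libraries where they do the work, as an engineer would, in place of code of your own. Each camera call takes 0.05 s, during which the arm holds its last target. There are 200 camera calls.

## Working session

There is one attempt and no reset: what is moved stays moved. The work goes in short steps, Python scripts to look and compute and a tool call to move; the robot and the scene stay as the last step left them, time stands still between calls to the robot, and variables do not carry over. Pictures are saved under pics/ and viewed, at most 10 in all, crops included, and the job is handed in when it is done.

Besides the shell and the picture viewer there is one more tool, called after "Emit:" as a command line: name --argument value ..., lists and objects as JSON in quotes. drive_tool: Moves the arm, as the interface text tells. Its arguments: {"type":"object","properties":{"motion":{"type":"array"},"newtons":{"type":"number"}},"required":["motion"]}

```bash
mkdir -p pics
python3 - <<'E'
from plant import manip
import cv2, numpy as np
s=manip.observe(); print(s['clock'],s['position'],s['eef_rot'],s['width'])
for n in("scene","top"):
    p,d=manip.snapshot(n); c=manip.get_calibration(n); print(n,c)
    np.savez(f'{n}.npz',p=p,d=d); cv2.imwrite(f'pics/{n}.png',p[...,::-1])
print(manip.get_calibration("wrist"))
E
```

```text
0.0 [0.28550213 0.6114695  0.25253934] [[-9.06116532e-01  4.23027851e-01 -5.18055291e-04]
 [ 4.23028167e-01  9.06115917e-01 -1.05564584e-03]
 [ 2.28505563e-05 -1.17569012e-03 -9.99999309e-01]] 0.0861432946684287
scene {'intrinsics': array([[413.64206261,   0.        , 255.76366044],
       [  0.        , 413.64206261, 187.07733526],
       [  0.        ,   0.        ,   1.        ]]), 'origin': array([1.27952587, 0.57134673, 0.99600909]), 'attitude': array([[-0.60479125, -0.52611554,  0.59785449],
       [ 0.7961805 , -0.41641323,  0.43897224],
       [ 0.0180044 ,  0.74148666,  0.67072601]])}
top {'intrinsics': array([[463.84625535,   0.        , 250.0063493 ],
       [  0.        , 463.84625535, 187.76191566],
       [  0.        ,   0.        ,   1.        ]]), 'origin': array([ 0.41145002, -0.0070564 ,  1.33282633]), 'attitude': array([[-0.03015289,  0.99620051, -0.08170279],
       [-0.99949292, -0.0308872 , -0.00773841],
       [-0.01023258,  0.08142803,  0.9966267 ]])}
{'intrinsics': array([[291.69407661,   0.        , 255.7426064 ],
       [  0.        , 291.69407661, 188.87792753],
       [  0.        ,   0.        ,   1.        ]]), 'mount': array([[ 6.72789872e-04,  9.58418684e-01,  2.85364983e-01,
         7.36352013e-02],
       [ 9.99999763e-01, -6.03444488e-04, -3.30934931e-04,
         1.80953665e-04],
       [-1.44972294e-04,  2.85365139e-01, -9.58418863e-01,
        -1.21785236e-01],
       [ 0.00000000e+00,  0.00000000e+00,  0.00000000e+00,
         1.00000000e+00]])}
```

View pics/top.png

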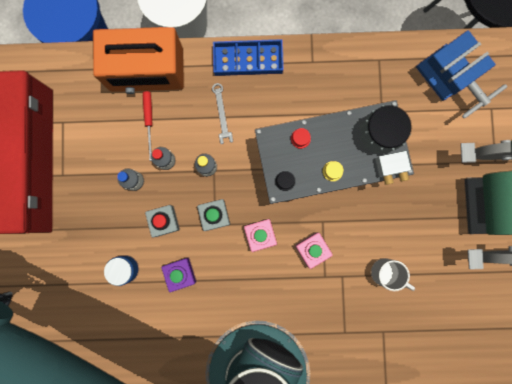

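View pics/scene.png

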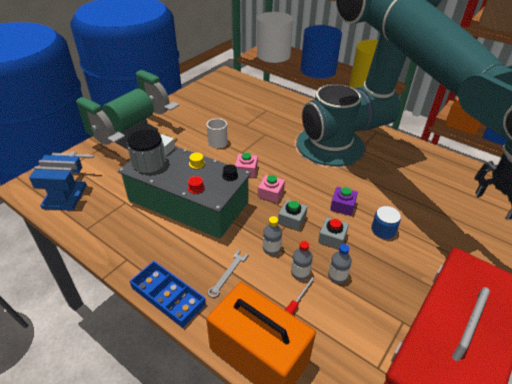

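The top view shows the green button on its grey block at (213,215), the yellow bottle cap at (203,161) and the filler at (334,171). In the scene view they are at (293,208), (273,222) and (197,160). The pink and purple blocks are decoys. Next I triangulate from colour blobs.

```bash
cat > h.py <<'E'
import cv2, numpy as np
from plant import manip
def blob(p,hue,near,r=16,smin=110):
    h=cv2.cvtColor(p,cv2.COLOR_RGB2HSV)
    m=((abs(h[...,0].astype(int)-hue)<=12)&(h[...,1]>smin)&(h[...,2]>50)).astype(np.uint8)
    w=np.zeros_like(m); cv2.circle(w,near,r,1,-1)
    n,l,s,c=cv2.connectedComponentsWithStats(m&w)
    i=1+np.argmax(s[1:,4]); return c[i],s[i]
def ray(K,o,R,uv):
    q=np.linalg.solve(K,[uv[0],uv[1],1.]); d=R@np.array([q[0],-q[1],-q[2]])
    return np.array(o),d
def plane(r,z): return r[0]+r[1]*(z-r[0][2])/r[1][2]
def meet(a,b):
    A=np.stack([a[1],-b[1]],1); t=np.linalg.lstsq(A,b[0]-a[0],rcond=None)[0]
    P,Q=a[0]+t[0]*a[1],b[0]+t[1]*b[1]; return (P+Q)/2,np.linalg.norm(P-Q)
E
python3 - <<'E'
from h import *
I={n:np.load(n+'.npz') for n in("scene","top")}; C={n:manip.get_calibration(n) for n in I}
for nm,hue,t,s,z in[("call",70,(213,215),(293,208),.074),("oil",28,(203,161),(273,222),.13),("filler",28,(334,171),(197,160),.172),
  ("stop",0,(160,221),(335,226),.074),("red oil",0,(157,155),(304,246),.13),("red cap",0,(302,138),(196,185),.172)]:
    rs=[]
    for n,px in(("top",t),("scene",s)):
        c,st=blob(I[n]['p'],hue,px); k=C[n]; r=ray(k["intrinsics"],k["origin"],k["attitude"],c); rs.append(r)
        d=I[n]['d'][int(c[1]),int(c[0])]; print(nm,n,c.round(1),st[2:],'plane',plane(r,z).round(3),'depth',(r[0]+r[1]*d).round(3))
    print('   ',*meet(*rs))
E
```

```text
call top [212.2 214.4] [ 14  14 150] plane [0.445 0.108 0.074] depth [0.445 0.108 0.073]
call scene [293.2 205.4] [12 10 90] plane [0.453 0.114 0.074] depth [0.45  0.112 0.071]
    [0.44520127 0.10878489 0.06513714] 0.0010242186480896515
oil top [202.1 160.9] [11 11 91] plane [0.585 0.125 0.13 ] depth [0.584 0.125 0.135]
oil scene [272.9 220.6] [11 11 96] plane [0.591 0.13  0.13 ] depth [0.589 0.128 0.127]
    [0.58555677 0.12627891 0.12285862] 0.00010213225650782001
filler top [332.6 170.6] [ 20  20 328] plane [ 0.543 -0.207  0.172] depth [ 0.543 -0.207  0.173]
filler scene [196.3 160.3] [ 16  17 226] plane [ 0.561 -0.193  0.172] depth [ 0.559 -0.196  0.169]
    [ 0.54546217 -0.21009422  0.15400411] 0.00022664862278088204
stop top [158.9 220.5] [ 15  14 157] plane [0.433 0.252 0.074] depth [0.433 0.253 0.071]
stop scene [335.1 222.9] [ 13  12 106] plane [0.437 0.256 0.074] depth [0.436 0.256 0.073]
    [0.43299995 0.25389321 0.06925789] 0.0009734232875280782
red oil top [156.6 153.4] [11 11 95] plane [0.608 0.244 0.13 ] depth [0.608 0.244 0.132]
red oil scene [303.9 244.9] [ 11  12 100] plane [0.613 0.248 0.13 ] depth [0.612 0.248 0.128]
    [0.60873978 0.2459157  0.12441499] 0.0007522978641183813
red cap top [300.5 137.9] [ 20  21 327] plane [ 0.629 -0.13   0.172] depth [ 0.63  -0.13   0.167]
red cap scene [195.1 184.3] [ 17  18 225] plane [ 0.648 -0.117  0.172] depth [ 0.649 -0.115  0.174]
    [ 0.63302398 -0.1321585   0.15329696] 0.0012562091232637127
```

The three targets are consistent: heights and reach fit, and the scene-view blobs are biased by the visible cap sides. I move above the call button, closing the fingers on the way.

Emit:
drive_tool --motion '[{"xyz":[-0.012,-0.013,0],"turn":[0,0,0],"grip":0},{"xyz":[-0.036,-0.039,0],"turn":[0,0,0],"grip":0},{"xyz":[-0.06,-0.065,0],"turn":[0,0,0],"grip":0},{"xyz":[-0.085,-0.092,0],"turn":[0,0,0],"grip":0},{"xyz":[-0.11,-0.12,0],"turn":[0,0,0],"grip":0},{"xyz":[-0.135,-0.147,0],"turn":[0,0,0],"grip":0},{"xyz":[-0.16,-0.174,0],"turn":[0,0,0],"grip":0},{"xyz":[-0.185,-0.201,0],"turn":[0,0,0],"grip":0},{"xyz":[-0.21,-0.228,0],"turn":[0,0,0],"grip":0},{"xyz":[-0.235,-0.256,0],"turn":[0,0,0],"grip":0},{"xyz":[-0.26,-0.283,0],"turn":[0,0,0],"grip":0},{"xyz":[-0.285,-0.31,0],"turn":[0,0,0],"grip":0},{"xyz":[-0.31,-0.337,0],"turn":[0,0,0],"grip":0},{"xyz":[-0.33,-0.358,0],"turn":[0,0,0],"grip":0},{"xyz":[-0.347,-0.377,0],"turn":[0,0,0],"grip":0},{"xyz":[-0.357,-0.388,0],"turn":[0,0,0],"grip":0},{"xyz":[-0.357,-0.388,0],"turn":[0,0,0],"grip":0},{"xyz":[-0.357,-0.388,0],"turn":[0,0,0],"grip":0},{"xyz":[-0.357,-0.388,0],"turn":[0,0,0],"grip":0}]' --newtons 20

```text
clock: 2.0
position: [0.4445, 0.1094, 0.2532]
eef_rot: [[-0.906, 0.423, -0.0], [0.423, 0.906, 0.0], [0.0, 0.0, -1.0]]
wrist_force: [0.7, -0.3, 0.0]
width: -0.0004
gripper_force: 0.0
```

```bash
cat >> h.py <<'E'
def wrist(name):
    s=manip.observe(); p,d=manip.snapshot("wrist"); c=manip.get_calibration("wrist")
    R,t,M=np.array(s['eef_rot']),np.array(s['position']),c['mount']
    cv2.imwrite(f'pics/{name}.png',p[...,::-1])
    return s,p,d,lambda uv: ray(c["intrinsics"],R@M[:3,3]+t,R@M[:3,:3],uv), lambda P:(lambda q:(c["intrinsics"]@(q*[1,-1,-1]))/-q[2])(np.linalg.inv(R@M[:3,:3])@(np.array(P)-R@M[:3,3]-t))
E
python3 - <<'E'
from h import *
s,p,d,ry,pj=wrist('w1'); print(s['clock'],s['position'],s['width'],s['wrist_force'])
for nm,hue,P in(("call",70,[.445,.108,.074]),("oil",28,[.585,.125,.13])):
    u=pj(P)[:2]; print(nm,u)
    try:
        c,st=blob(p,hue,(int(u[0]),int(u[1])),45); r=ry(c); print(c,st[2:],plane(r,P[2]),'depth',r[0]+r[1]*d[int(c[1]),int(c[0])])
    except Exception as e: print(e)
E
```

```text
2.0 [0.44453998 0.10944092 0.25322123] -0.000419758713605633 [ 0.66266586 -0.26990765  0.04200457]
call [254.42469541 175.39730202]
[255.83752621 173.34067086] [ 35  35 954] [0.44359937 0.1103069  0.074     ] depth [0.44333644 0.11042858 0.07520456]
oil [329.19964731 305.86212784]
[355.14847162 274.08296943] [ 28  25 229] [0.56165556 0.16047947 0.13      ] depth [6.58923433e-01 1.70942085e-01 3.09550002e-04]
```

View pics/w1.png

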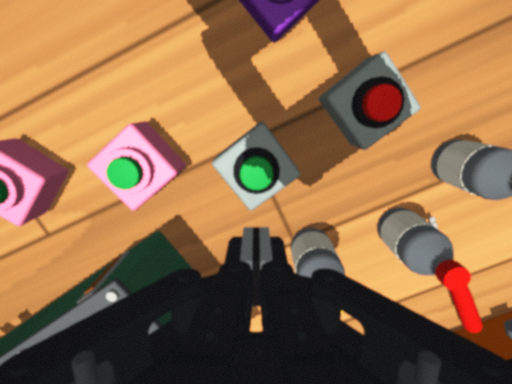

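The wrist view shows the grey-block green button at (256,173), under the closed fingertips, about 1 mm off and 74–75 mm high. I go down close to contact and then press step by step.

Emit:
drive_tool --motion '[{"xyz":[0.001,0,0.02]},{"xyz":[0.001,0,0.05]},{"xyz":[0.001,0,0.08]},{"xyz":[0.001,0,0.11]},{"xyz":[0.001,0,0.13]},{"xyz":[0.001,0,0.142]},{"xyz":[0.001,0,0.15]},{"xyz":[0.001,0,0.155]},{"xyz":[0.001,0,0.159]},{"xyz":[0.001,0,0.162]},{"xyz":[0.001,0,0.164]},{"xyz":[0.001,0,0.164]},{"xyz":[0.001,0,0.164]}]'

```text
validation failed for argument at $.mo...
```

Emit:
drive_tool --motion '[{"xyz":[0.001,0,0.02],"turn":[0,0,0],"grip":0},{"xyz":[0.001,0,0.05],"turn":[0,0,0],"grip":0},{"xyz":[0.001,0,0.08],"turn":[0,0,0],"grip":0},{"xyz":[0.001,0,0.11],"turn":[0,0,0],"grip":0},{"xyz":[0.001,0,0.13],"turn":[0,0,0],"grip":0},{"xyz":[0.001,0,0.142],"turn":[0,0,0],"grip":0},{"xyz":[0.001,0,0.15],"turn":[0,0,0],"grip":0},{"xyz":[0.001,0,0.155],"turn":[0,0,0],"grip":0},{"xyz":[0.001,0,0.159],"turn":[0,0,0],"grip":0},{"xyz":[0.001,0,0.162],"turn":[0,0,0],"grip":0},{"xyz":[0.001,0,0.164],"turn":[0,0,0],"grip":0},{"xyz":[0.001,0,0.164],"turn":[0,0,0],"grip":0},{"xyz":[0.001,0,0.164],"turn":[0,0,0],"grip":0}]'

```text
clock: 3.35
position: [0.4443, 0.1096, 0.0898]
eef_rot: [[-0.906, 0.423, 0.001], [0.423, 0.906, 0.0], [-0.001, 0.001, -1.0]]
wrist_force: [0.1, 2.7, 4.6]
width: 0.0
gripper_force: 2.4
```

The force is 4.6 N, so the button is most of the way down. A little more presses it fully.

Emit:
drive_tool --motion '[{"xyz":[0,0,0.001],"turn":[0,0,0],"grip":0},{"xyz":[0,0,0.002],"turn":[0,0,0],"grip":0},{"xyz":[0,0,0.003],"turn":[0,0,0],"grip":0},{"xyz":[0,0,0.003],"turn":[0,0,0],"grip":0}]'

```text
clock: 3.75
position: [0.4444, 0.1096, 0.0878]
eef_rot: [[-0.906, 0.423, 0.001], [0.423, 0.906, 0.0], [-0.001, 0.001, -1.0]]
wrist_force: [-6.7, 1.5, 18.1]
width: 0.0001
gripper_force: 9.1
```

The jump to 18 N means it has bottomed out. I go up, then across above the yellow-capped bottle.

Emit:
drive_tool --motion '[{"xyz":[0,0,-0.01],"turn":[0,0,0],"grip":0},{"xyz":[0,0,-0.03],"turn":[0,0,0],"grip":0},{"xyz":[0,0,-0.06],"turn":[0,0,0],"grip":0},{"xyz":[0,0,-0.095],"turn":[0,0,0],"grip":0},{"xyz":[0,0,-0.13],"turn":[0,0,0],"grip":0},{"xyz":[0,0,-0.155],"turn":[0,0,0],"grip":0},{"xyz":[0,0,-0.165],"turn":[0,0,0],"grip":0},{"xyz":[-0.01,0.006,-0.165],"turn":[0,0,0],"grip":0},{"xyz":[-0.03,0.018,-0.165],"turn":[0,0,0],"grip":0},{"xyz":[-0.055,0.033,-0.165],"turn":[0,0,0],"grip":0},{"xyz":[-0.08,0.049,-0.165],"turn":[0,0,0],"grip":0},{"xyz":[-0.1,0.061,-0.165],"turn":[0,0,0],"grip":0},{"xyz":[-0.115,0.07,-0.165],"turn":[0,0,0],"grip":0},{"xyz":[-0.121,0.0735,-0.165],"turn":[0,0,0],"grip":0},{"xyz":[-0.121,0.0735,-0.165],"turn":[0,0,0],"grip":0},{"xyz":[-0.121,0.0735,-0.165],"turn":[0,0,0],"grip":0}]'

```text
clock: 5.35
position: [0.5843, 0.1248, 0.2505]
eef_rot: [[-0.906, 0.423, -0.001], [0.423, 0.906, -0.0], [0.001, -0.001, -1.0]]
wrist_force: [-0.2, -0.1, 0.0]
width: 0.0005
gripper_force: 0.0
```

Run:
```python
from h import *
s,p,d,ry,pj=wrist('w2'); print(s['clock'],s['position'],s['width'],s['wrist_force'])
for nm,hue,P in(("call",70,[.445,.108,.074]),("oil",28,[.585,.125,.13])):
    u=pj(P)[:2]; print(nm,u)
    c,st=blob(p,hue,(int(u[0]),int(u[1])),45,150); r=ry(c); print(c,st[2:],plane(r,P[2]),'depth',r[0]+r[1]*d[int(c[1]),int(c[0])])
```

```text
5.35 [0.58430849 0.12477072 0.25048233] 0.00047015264436763276 [-0.16641409 -0.10240166  0.00959983]
call [176.4685723   51.43695779]
[178.74430956  49.82549317] [  40   42 1318] [0.44469454 0.11060723 0.074     ] depth [0.44496303 0.11077438 0.07509573]
oil [256.10477403 191.23897128]
[258.9739922  188.37321196] [ 30  33 769] [0.5836967  0.12834826 0.13      ] depth [0.58333975 0.12849867 0.1313126 ]
```

View pics/w2.png

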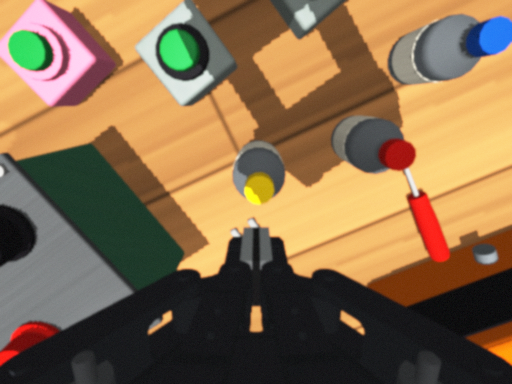

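The wrist view shows the yellow cap at (259,188), world (0.584, 0.127, 0.131), below the fingertips, and the button is up again. I descend to 50 mm above the cap and hold.

Emit:
drive_tool --motion '[{"xyz":[0,0.002,0.015],"turn":[0,0,0],"grip":0},{"xyz":[0,0.002,0.035],"turn":[0,0,0],"grip":0},{"xyz":[0,0.002,0.055],"turn":[0,0,0],"grip":0},{"xyz":[0,0.002,0.065],"turn":[0,0,0],"grip":0},{"xyz":[0,0.002,0.067],"turn":[0,0,0],"grip":0},{"xyz":[0,0.002,0.067],"turn":[0,0,0],"grip":0},{"xyz":[0,0.002,0.067],"turn":[0,0,0],"grip":0},{"xyz":[0,0.002,0.067],"turn":[0,0,0],"grip":0},{"xyz":[0,0.002,0.067],"turn":[0,0,0],"grip":0},{"xyz":[0,0.002,0.067],"turn":[0,0,0],"grip":0},{"xyz":[0,0.002,0.067],"turn":[0,0,0],"grip":0},{"xyz":[0,0.002,0.067],"turn":[0,0,0],"grip":0},{"xyz":[0,0.002,0.067],"turn":[0,0,0],"grip":0},{"xyz":[0,0.002,0.067],"turn":[0,0,0],"grip":0},{"xyz":[0,0.002,0.067],"turn":[0,0,0],"grip":0},{"xyz":[0,0.002,0.067],"turn":[0,0,0],"grip":0},{"xyz":[0,0.002,0.067],"turn":[0,0,0],"grip":0},{"xyz":[0,0.002,0.067],"turn":[0,0,0],"grip":0},{"xyz":[0,0.002,0.067],"turn":[0,0,0],"grip":0},{"xyz":[0,0.002,0.067],"turn":[0,0,0],"grip":0}]'

```text
clock: 7.4
position: [0.5856, 0.1267, 0.1843]
eef_rot: [[-0.906, 0.423, 0.0], [0.423, 0.906, 0.0], [-0.0, 0.0, -1.0]]
wrist_force: [-0.5, -0.4, -0.7]
width: 0.0
gripper_force: 0.0
```

Emit:
drive_tool --motion '[{"xyz":[0,0,0],"turn":[0,0,0],"grip":0},{"xyz":[0,0,0],"turn":[0,0,0],"grip":0},{"xyz":[0,0,0],"turn":[0,0,0],"grip":0},{"xyz":[0,0,0],"turn":[0,0,0],"grip":0},{"xyz":[0,0,0],"turn":[0,0,0],"grip":0},{"xyz":[0,0,0],"turn":[0,0,0],"grip":0},{"xyz":[0,0,0],"turn":[0,0,0],"grip":0},{"xyz":[0,0,0],"turn":[0,0,0],"grip":0}]'

```text
clock: 8.2
position: [0.5856, 0.1267, 0.1843]
eef_rot: [[-0.906, 0.423, 0.0], [0.423, 0.906, 0.0], [-0.0, 0.0, -1.0]]
wrist_force: [0.8, -0.1, 0.6]
width: 0.0004
gripper_force: 0.0
```

Held. Now up and across to the filler at about z = 0.27, which clears the caps.

Emit:
drive_tool --motion '[{"xyz":[0,0,-0.015],"turn":[0,0,0],"grip":0},{"xyz":[0,0,-0.045],"turn":[0,0,0],"grip":0},{"xyz":[0,0,-0.075],"turn":[0,0,0],"grip":0},{"xyz":[0,0,-0.087],"turn":[0,0,0],"grip":0},{"xyz":[-0.005,-0.015,-0.087],"turn":[0,0,0],"grip":0},{"xyz":[-0.013,-0.04,-0.087],"turn":[0,0,0],"grip":0},{"xyz":[-0.023,-0.07,-0.087],"turn":[0,0,0],"grip":0},{"xyz":[-0.032,-0.1,-0.087],"turn":[0,0,0],"grip":0},{"xyz":[-0.042,-0.13,-0.087],"turn":[0,0,0],"grip":0},{"xyz":[-0.052,-0.16,-0.087],"turn":[0,0,0],"grip":0},{"xyz":[-0.061,-0.19,-0.087],"turn":[0,0,0],"grip":0},{"xyz":[-0.071,-0.22,-0.087],"turn":[0,0,0],"grip":0},{"xyz":[-0.081,-0.25,-0.087],"turn":[0,0,0],"grip":0},{"xyz":[-0.09,-0.28,-0.087],"turn":[0,0,0],"grip":0},{"xyz":[-0.098,-0.304,-0.087],"turn":[0,0,0],"grip":0},{"xyz":[-0.103,-0.317,-0.087],"turn":[0,0,0],"grip":0},{"xyz":[-0.104,-0.321,-0.087],"turn":[0,0,0],"grip":0},{"xyz":[-0.104,-0.321,-0.087],"turn":[0,0,0],"grip":0},{"xyz":[-0.104,-0.321,-0.087],"turn":[0,0,0],"grip":0}]'

```text
clock: 10.1
position: [0.5441, -0.2074, 0.2712]
eef_rot: [[-0.906, 0.423, -0.0], [0.423, 0.906, 0.0], [0.0, 0.0, -1.0]]
wrist_force: [-0.3, -0.5, 0.0]
width: -0.0004
gripper_force: 0.0
```

Run:
```python
from h import *
s,p,d,ry,pj=wrist('w3'); print(s['clock'],s['position'],s['wrist_force'])
P=[.544,-.208,.172]; u=pj(P)[:2]; print(u)
c,st=blob(p,28,(int(u[0]),int(u[1])),60,150); r=ry(c); print(c,st[2:],plane(r,P[2]),'depth',r[0]+r[1]*d[int(c[1]),int(c[0])])
```

```text
10.1 [ 0.54408618 -0.20743412  0.27115214] [-0.31469841 -0.54747862  0.01755332]
[254.69565648 198.53152649]
[254.54441067 192.87639311] [  59   65 2961] [ 0.53966445 -0.20610948  0.172     ] depth [ 0.53962724 -0.20609159  0.17213216]
```

View pics/w3.png

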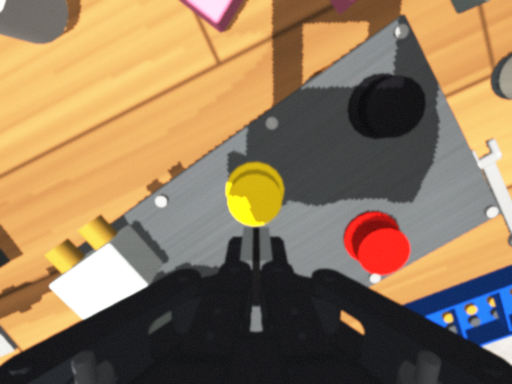

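The yellow filler cap is at (255,193), world about (0.542, -0.207, 0.172), within 3 mm of the tool axis. I descend 43 mm, staying about 53 mm above it and clear of the motor, and hold.

Emit:
drive_tool --motion '[{"xyz":[0.001,0,0.01],"turn":[0,0,0],"grip":0},{"xyz":[0.001,0,0.025],"turn":[0,0,0],"grip":0},{"xyz":[0.001,0,0.038],"turn":[0,0,0],"grip":0},{"xyz":[0.001,0,0.043],"turn":[0,0,0],"grip":0},{"xyz":[0.001,0,0.043],"turn":[0,0,0],"grip":0},{"xyz":[0.001,0,0.043],"turn":[0,0,0],"grip":0},{"xyz":[0.001,0,0.043],"turn":[0,0,0],"grip":0},{"xyz":[0.001,0,0.043],"turn":[0,0,0],"grip":0},{"xyz":[0.001,0,0.043],"turn":[0,0,0],"grip":0},{"xyz":[0.001,0,0.043],"turn":[0,0,0],"grip":0},{"xyz":[0.001,0,0.043],"turn":[0,0,0],"grip":0},{"xyz":[0.001,0,0.043],"turn":[0,0,0],"grip":0},{"xyz":[0.001,0,0.043],"turn":[0,0,0],"grip":0},{"xyz":[0.001,0,0.043],"turn":[0,0,0],"grip":0},{"xyz":[0.001,0,0.043],"turn":[0,0,0],"grip":0},{"xyz":[0.001,0,0.043],"turn":[0,0,0],"grip":0},{"xyz":[0.001,0,0.043],"turn":[0,0,0],"grip":0},{"xyz":[0.001,0,0.043],"turn":[0,0,0],"grip":0}]'

```text
clock: 11.95
position: [0.5431, -0.2078, 0.2283]
eef_rot: [[-0.906, 0.423, -0.0], [0.423, 0.906, -0.0], [0.0, -0.0, -1.0]]
wrist_force: [0.3, -0.1, 0.3]
width: -0.0001
gripper_force: 0.0
```

Emit:
drive_tool --motion '[{"xyz":[0,0,0],"turn":[0,0,0],"grip":0},{"xyz":[0,0,0],"turn":[0,0,0],"grip":0},{"xyz":[0,0,0],"turn":[0,0,0],"grip":0},{"xyz":[0,0,0],"turn":[0,0,0],"grip":0},{"xyz":[0,0,0],"turn":[0,0,0],"grip":0},{"xyz":[0,0,0],"turn":[0,0,0],"grip":0},{"xyz":[0,0,0],"turn":[0,0,0],"grip":0},{"xyz":[0,0,0],"turn":[0,0,0],"grip":0},{"xyz":[0,0,0],"turn":[0,0,0],"grip":0},{"xyz":[0,0,0],"turn":[0,0,0],"grip":0}]'

```text
clock: 12.95
position: [0.5431, -0.2078, 0.2283]
eef_rot: [[-0.906, 0.423, -0.0], [0.423, 0.906, 0.0], [0.0, -0.0, -1.0]]
wrist_force: [-0.4, -0.0, -0.2]
width: -0.0002
gripper_force: 0.0
```

Run:
```python
from plant import manip
s=manip.observe(); print(s['clock'],s['position'],s['wrist_force']); print(manip.hand_in())
```

```text
12.95 [ 0.54310554 -0.20775487  0.22828428] [-0.42898128 -0.04499717 -0.17809653]
the job is handed in; nothing more can be done
None
```

I pressed the green button and it sprang back, held over the yellow-capped bottle and then the yellow filler cap for over two seconds each, and handed the job in at 12.95 s still pointing at the filler; the hand-in returned no verdict.

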